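# Pack the red-bean gift box

## Task

Pack the open gift box as the red-bean assortment: take the red can, the red bar carton, the red square carton and the brown tea tin from the yellow tray and seat each one, upright and fully down, in the die-cut opening made for it. Leave the green-tea can and the green-tea bar standing where they are in the tray, and never tip any of these goods over.

Things in the scene. Friction and masses are not known exactly. Their poses are not given: they have to be found in the camera images.
- red_can_mid (a point): red sweets can with a cream band and brass edges, 56 mm diameter, 52 mm high, about 110 g, standing upright; this point is its centre, 26 mm above its foot. z is its upright axis. In the yellow tray (floor 4 mm, rim 14 mm above bench). Hold it by its upper half, so the fingers stay clear of the 8 mm deep opening at set-down.
- red_bar_mid (a point): red bar carton with a cream paper band near one end, 78 mm long (its x), 34 mm wide (its y), 40 mm high, about 130 g, any yaw; this point is its centre, 20 mm above its foot. In the yellow tray (floor 4 mm, rim 14 mm above bench). Hold it by its upper half, so the fingers stay clear of the 8 mm deep opening at set-down.
- red_square_mid (a point): red square carton with a cream label on top, 54 x 54 mm (sides along its x and y), 40 mm high, about 70 g, any yaw; this point is its centre, 20 mm above its foot. In the yellow tray (floor 4 mm, rim 14 mm above bench). Hold it by its upper half, so the fingers stay clear of the 8 mm deep opening at set-down.
- tea_tin_mid (a point): dark brown tea tin with a cream label and a copper dot on its lid, 40 mm diameter, 60 mm high, about 90 g, standing upright; this point is its centre, 30 mm above its foot. In the yellow tray (floor 4 mm, rim 14 mm above bench). Hold it by its upper half, so the fingers stay clear of the 8 mm deep opening at set-down.
- green_can_mid (a point): green can with a cream band, otherwise the same as the red can (56 mm diameter, 52 mm high); it does not belong in this box. This point is its centre. It stands in the yellow tray among the others, at least 95 mm from the next thing, centre to centre.
- green_bar_mid (a point): green bar carton with a cream band, otherwise the same as the red bar (78 x 34 x 40 mm, long side along its x); it does not belong in this box. This point is its centre. It stands in the yellow tray among the others.
- place_can: place of the red can: cream card, 104 x 104 x 10 mm, fixed beside three others (106 mm pitch, any order) in the low navy box base (220 x 220 mm, rim 14 mm above bench). Opening, with navy floor: round, 70 mm across, 8 mm deep. Origin: centre of the card's underside, 3 mm above bench, below the opening's centre; opening's floor 2 mm above origin. z up.
- place_tin: place of the tea tin: cream card, 104 x 104 x 10 mm, fixed beside three others (106 mm pitch, any order) in the low navy box base (220 x 220 mm, rim 14 mm above bench). Opening, with navy floor: round, 54 mm across, 8 mm deep. Origin: centre of the card's underside, 3 mm above bench, below the opening's centre; opening's floor 2 mm above origin. z up.
- place_bar: place of the red bar: cream card, 104 x 104 x 10 mm, fixed beside three others (106 mm pitch, any order) in the low navy box base (220 x 220 mm, rim 14 mm above bench). Opening, with navy floor: an oblong 92 mm along its x by 48 mm along its y, 8 mm deep. Origin: centre of the card's underside, 3 mm above bench, below the opening's centre; opening's floor 2 mm above origin. z up; x along the oblong's long side (bar either way round).
- place_square: place of the red square carton: cream card, 104 x 104 x 10 mm, fixed beside three others (106 mm pitch, any order) in the low navy box base (220 x 220 mm, rim 14 mm above bench). Opening, with navy floor: a square of 68 x 68 mm with its sides along its x and y, 8 mm deep. Origin: centre of the card's underside, 3 mm above bench, below the opening's centre; opening's floor 2 mm above origin. z up.

How it is judged:
By the outcome, as a careful person would: the job done as asked, in the order asked, and still so for the second after the job is handed in, with the robot touching nothing.
It also fails if it takes over 99 s, if anything falls off the work surface, if the arm or the gripper's body presses on something with over 40 N, if the wrist force passes 120 N, or if a joint passes its speed limit or range.

## Robot

A 6-joint arm with a two-finger parallel gripper is mounted at the origin on the work surface. World frame = base frame: x ahead of the robot, y to its left, z up, the work surface at z = 0. Lengths are in m, angles in degrees, forces in N, time in s.
With the tool pointing down it reaches from about 0.3 to 0.75 m from the base axis. Payload 8.5 kg.
Tool frame: the origin (TCP) lies between the finger pads; the fingertips stand 17 mm ahead of it and the grasp point (between the pads) lies 2 mm behind it; z points along the fingers, y is the direction in which the jaws open and shut (so a half turn about z gives the same grasp; the last joint's range is limited). The gripper opens to 85 mm and grips with 20 to 120 N. Pads are 22 mm wide; open, the fingers measure 114 mm over their backs; the gripper's body (76 mm by 85 mm) begins 54 mm behind the grasp point. The pads swing forward as they close: fully open they stand 13 mm farther back than shut.
Start: joints at [-85.732, 21.807, 74.336, -0, 83.858, -12.336], TCP at [0.157, -0.527, 0.248] pointing down, gripper open.
Joint ranges: [-178.18, 178.18], [-50.72, 133.34], [12.68, 142.11], [-81.47, 261.47], [9.98, 163.14], [-165.26, 165.26]. Speed limits (degrees/s): [136.94, 136.94, 180, 180, 180, 180].

## Interface

Orientations are given as a 3x3 rotation matrix whose columns are the frame's x, y, z axes.
In Python, from rig import readout, eyes, env gives the robot as it stands.
- The arm moves only by the tool arm_command, never from a script. Its argument "rows" is text: rows parted by semicolons, each of 7 numbers parted by spaces: the closure, from 0 (fully open) to 1 (shut), then the shift along the tool's x, y, z in mm, then the turn, a rotation vector about the tool's x, y, z in degrees. In form: grip dx dy dz rx ry rz; .... A call has 1 to 5 rows; each row shifts and turns the commanded pose from where the row before left it, along the tool's axes as they then stand; what a row does not reach is not made up. A row lasts 1/12 s, in which the tool goes at most 41.7 mm and 7.16 degrees, less where a joint would pass 70% of its speed; a pose out of reach is approached as far as the arm can. A call with a gripper value outside its range is refused whole. The fingers move at their own pace and stop on an object; "squeeze" is the grip in N (left out, the last holds). Time passes only in rows, so rows that do not move let the fingers close. It gives the time, the measured TCP pose, the force and the opening at its end, in the units of the state.
- readout.observe(): the state, without advancing time (a new reading comes with each control period).
- eyes.get_image(name): name is "scene" or "top" or "wrist"; returns the picture (420x560x3 uint8, red, green, blue); there is no depth.
- eyes.camera_model(name): a dict with "mtx" (3x3 intrinsics, pixels), "k1" (the pictures are not rectified: a ray, as slopes to the right and down, at radius r is drawn at 1 + k1 r^2 times it, then the intrinsics apply), "view" (4x4, takes a point from world to camera coordinates). Camera axes: x right, y up, looking along -z (the intrinsics and any distortion apply to the point x, -y, -z); pixel columns grow to the right and rows downward; lengths in m; the calibration is good to about 2 mm. A picture is of the moment at which its call begins: read the wrist's pose just before it. camera_model takes no time and is no camera call; for the wrist camera it gives the pose at the moment of the call.
- env.close_job(): hands the job in, once; it reports no verdict.
The state is a dict: "time_s": time; "q": joint angles; "qvel": joint speeds; "joint_efforts": joint torques, N m; "position": TCP position; "tool_rot": TCP orientation; "ft_force": force on the tool from outside, world axes, zero at the start; "wrist_torque": the same for the moment, N m; "grip_width": finger opening in m.
Only numpy, scipy, OpenCV 4.12 (cv2) and the standard library are available. Lean on these libraries where they do the work, as an engineer would, in place of code of your own. Each camera call takes 0.05 s, during which the arm holds its last target. There are 200 camera calls.

## Working session

There is one attempt and no reset: what is moved stays moved. The work goes in short steps, Python scripts to look and compute and a tool call to move; the robot and the scene stay as the last step left them, time stands still between calls to the robot, and variables do not carry over. Pictures are saved under pics/ and viewed, about 12 in all and at most 16, crops included, and the job is handed in when it is done.

Besides the shell and the picture viewer there is one more tool, called after ">>>" by a JSON object that holds its "api" and its "payload", one argument or row to a line. arm_command: Moves the arm, as the interface text tells. Its arguments: {"type":"object","properties":{"rows":{"type":"string"},"squeeze":{"type":"number"}},"required":["rows"]}

```bash
ls; mkdir -p pics; python3 - <<'E'
from rig import readout, eyes
import cv2, numpy as np
s=readout.observe(); print(s['time_s'],s['position'],s['tool_rot'],s['grip_width'],s['ft_force'])
for n in ['top','scene']:
    cv2.imwrite(f'pics/{n}0.png',eyes.get_image(n)[:,:,::-1]); m=eyes.camera_model(n); print(n,m['mtx'],m['k1'],m['view'])
E
```

```text
pics
0.0 [ 0.15714648 -0.5267969   0.24770703] [[ 9.58306150e-01  2.85743435e-01 -1.08961976e-04]
 [ 2.85743289e-01 -9.58305111e-01  1.44443246e-03]
 [ 3.08318274e-04 -1.41534367e-03 -9.99998951e-01]] 0.0851601096419045 [-0.73898272  0.18786077  0.32813064]
top [[452.72402703   0.         286.11476127]
 [  0.         452.72402703 210.53119456]
 [  0.           0.           1.        ]] -0.06153476504030588 [[-0.02079328 -0.9993718   0.0286993   0.00525253]
 [ 0.99418833 -0.01763564  0.1062005  -0.51993471]
 [-0.10562765  0.03074076  0.99393048 -0.98847762]
 [ 0.          0.          0.          1.        ]]
scene [[454.22718715   0.         282.55909058]
 [  0.         454.22718715 219.22252992]
 [  0.           0.           1.        ]] -0.10186428992164238 [[ 4.08470034e-03  9.99991414e-01 -6.98262614e-04 -2.03647409e-02]
 [-8.58177434e-01  3.86387601e-03  5.13338642e-01  4.33459727e-01]
 [ 5.13336932e-01 -1.49760131e-03  8.58185849e-01 -1.18893982e+00]
 [ 0.00000000e+00  0.00000000e+00  0.00000000e+00  1.00000000e+00]]
```

View pics/top0.png

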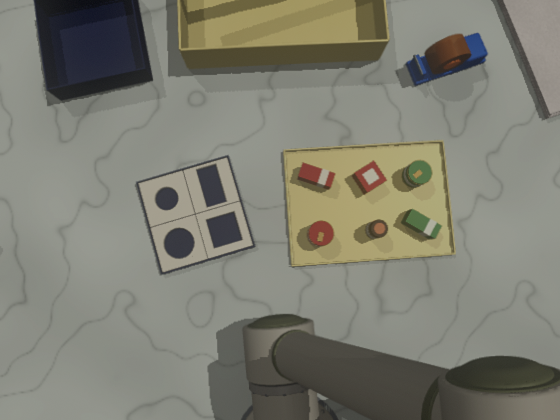

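View pics/scene0.png

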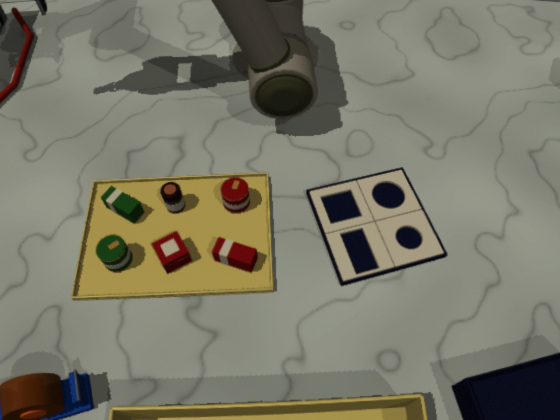

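The top view shows the box (138–253, 157–272) with the tin opening at (167,198), bar (211,185), can (179,242) and square (225,230). In the tray are the red bar (317,176), red square (370,178), red can (320,234), tin (378,229), green can (418,174) and green bar (421,224). Next I'll turn these into coarse positions.

```bash
cat > h.py <<'E'
from rig import readout, eyes
import cv2, numpy as np
def cast(m,px,z):
    """pixels -> world points on plane(s) z"""
    px=np.asarray(px,float).reshape(-1,1,2)
    u=cv2.undistortPoints(px,m['mtx'],np.array([m['k1'],0,0,0.])).reshape(-1,2)
    d=np.c_[u[:,0],-u[:,1],-np.ones(len(u))]
    R=m['view'][:3,:3]; c=-R.T@m['view'][:3,3]; w=d@R
    return c+w*((z-c[2])/w[:,2])[:,None]
def project(m,P):
    p=np.asarray(P,float).reshape(-1,3)@m['view'][:3,:3].T+m['view'][:3,3]
    p=p*[1,-1,-1]
    return cv2.projectPoints(p.reshape(-1,1,3),np.zeros(3),np.zeros(3),m['mtx'],np.array([m['k1'],0,0,0.]))[0].reshape(-1,2)
def blobs(mask,amin,amax=1e9):
    cs,_=cv2.findContours(mask.astype(np.uint8),cv2.RETR_EXTERNAL,cv2.CHAIN_APPROX_NONE)
    return [c for c in cs if amin<cv2.contourArea(c)<amax]
def snap(n,tag):
    m=eyes.camera_model(n); im=eyes.get_image(n)
    cv2.imwrite(f'pics/{n}_{tag}.png',im[:,:,::-1]); return m,im
E
python3 - <<'E'
from h import *
m=eyes.camera_model('top'); im=cv2.imread('pics/top0.png'); R=m['view'][:3,:3]; print('cam',-R.T@m['view'][:3,3])
for n,p,z in [('bar',(317,176),.044),('sq',(370,177),.044),('gcan',(418,173),.056),('can',(320,233),.056),('tin',(379,229),.064),('gbar',(421,224),.044),('p_tin',(167,198),.013),('p_bar',(211,185),.013),('p_can',(179,242),.013),('p_sq',(225,230),.013)]:
    print(n,cast(m,[p],z).round(3)[0])
mw=eyes.camera_model('wrist'); s=readout.observe(); Rw=mw['view'][:3,:3]; T=np.array(s['tool_rot'])
print('wrist cam in tool',T.T@(-Rw.T@mw['view'][:3,3]-s['position']),'\n',T.T@Rw.T.round(3),mw['mtx'][0],mw['k1'])
E
```

```text
cam [0.41261167 0.02646641 1.03754462]
bar [ 0.594 -0.075  0.044]
sq [ 0.59  -0.194  0.044]
gcan [ 0.596 -0.3    0.056]
can [ 0.466 -0.077  0.056]
tin [ 0.472 -0.205  0.064]
gbar [ 0.483 -0.305  0.044]
p_tin [0.555 0.265 0.013]
p_bar [0.583 0.165 0.013]
p_can [0.454 0.238 0.013]
p_sq [0.48  0.134 0.013]
wrist cam in tool [ 0.07569734  0.00026752 -0.12566772] 
 [[-1.90116747e-03  9.55441178e-01  2.97121343e-01]
 [ 1.00016713e+00  1.49896526e-03  6.64441480e-04]
 [-3.01938626e-04  2.97285905e-01 -9.54912282e-01]] [291.91030397   0.         280.88997055] -0.013582758048223993
```

>>> {"api": "arm_command", "payload": {
  "rows": "0 35 -19 0 0 0 0; 0 35 -19 0 0 0 0; 0 35 -19 0 0 0 0; 0 35 -19 0 0 0 0; 0 35 -19 0 0 0 0",
  "squeeze": 30
}}

```text
time_s: 0.52
position: [0.2986, -0.3844, 0.2481]
tool_rot: [[0.958, 0.285, -0.0], [0.285, -0.958, 0.001], [-0.0, -0.001, -1.0]]
ft_force: [0.4, -0.4, 0.2]
grip_width: 0.085
```

>>> {"api": "arm_command", "payload": {
  "rows": "0 35 -19 0 0 0 0; 0 35 -19 0 0 0 0; 0 35 -19 0 0 0 0; 0 35 -19 0 0 0 0; 0 35 -19 0 0 0 0"
}}

```text
time_s: 0.93
position: [0.4392, -0.2432, 0.2482]
tool_rot: [[0.958, 0.286, -0.0], [0.286, -0.958, 0.0], [-0.0, -0.0, -1.0]]
ft_force: [0.4, -1.4, -0.4]
grip_width: 0.0851
```

>>> {"api": "arm_command", "payload": {
  "rows": "0 35 -19 0 0 0 0; 0 35 -19 0 0 0 0; 0 0 0 0 0 0 5.5; 0 0 0 0 0 0 5.5; 0 0 0 0 0 0 5.6"
}}

```text
time_s: 1.35
position: [0.4948, -0.1876, 0.2478]
tool_rot: [[1.0, -0.003, -0.001], [-0.003, -1.0, 0.001], [-0.001, -0.001, -1.0]]
ft_force: [-0.6, -0.2, -0.1]
grip_width: 0.0853
```

>>> {"api": "arm_command", "payload": {
  "rows": "0 0 0 0 0 0 0; 0 0 0 0 0 0 0"
}}

```text
time_s: 1.52
position: [0.4944, -0.1885, 0.2481]
tool_rot: [[1.0, 0.003, -0.001], [0.003, -1.0, 0.0], [-0.001, -0.0, -1.0]]
ft_force: [0.9, -0.2, -0.0]
grip_width: 0.0852
```

```bash
python3 - <<'E'
from h import *
s=readout.observe(); print(s['time_s'],np.round(s['position'],4),np.round(s['tool_rot'],3).tolist(),np.round(s['q'],1))
m,im=snap('wrist','tray'); np.save('tray_view.npy',m['view'])
E
```

```text
1.5167 [ 0.4944 -0.1885  0.2481] [[1.0, 0.003, -0.001], [0.003, -1.0, 0.0], [-0.001, -0.0, -1.0]] [-33.7  19.7  77.6  -0.   82.7  56.1]
```

View pics/wrist_tray.png

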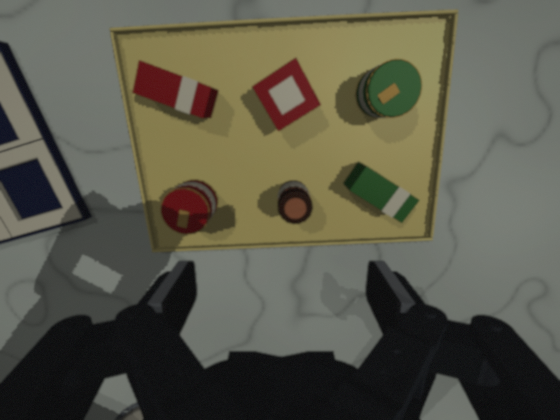

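The wrist view shows every item standing: red bar (175,90), red square (286,95), green can (393,88), red can (187,210), tin (295,203), green bar (381,192). Now I'll segment the top faces.

```bash
cat > seg.py <<'E'
from h import *
im=cv2.imread('pics/wrist_tray.png'); hsv=cv2.cvtColor(im,cv2.COLOR_BGR2HSV)
for n,p in [('bartop',(160,85)),('barside',(208,106)),('barside2',(165,108)),('sqtop',(268,90)),('sqside',(262,108)),('cantop',(178,205)),('canside',(207,190)),('tinlid',(296,207)),('tinrim',(283,210)),('tinside',(300,188))]:
    print(n,hsv[p[1],p[0]])
cv2.imwrite('pics/crop.png',cv2.resize(im[45:240,120:430],None,fx=2.5,fy=2.5,interpolation=cv2.INTER_CUBIC))
E
python3 seg.py
```

```text
bartop [179 193  91]
barside [179 180  51]
barside2 [25 98 65]
sqtop [  3 113 106]
sqside [ 25 103  82]
cantop [179 198  90]
canside [23 38 81]
tinlid [ 10 141 103]
tinrim [ 12 142  45]
tinside [11 88 55]
```

View pics/crop.png

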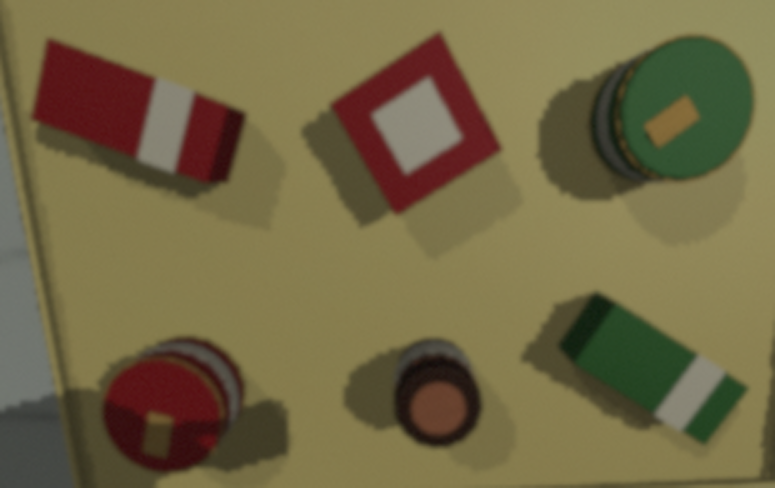

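```bash
cat > seg.py <<'E'
from h import *
im=cv2.imread('pics/wrist_tray.png'); hsv=cv2.cvtColor(im,cv2.COLOR_BGR2HSV); H,S,V=[hsv[:,:,i].astype(int) for i in range(3)]
m=eyes.camera_model('wrist')
red=((H>172)|(H<4))&(S>140)
def box(roi,z,vmin,L,cream=True):
    x0,y0,x1,y1=roi; mk=np.zeros(H.shape,bool); sub=np.s_[y0:y1,x0:x1]
    mk[sub]=(red[sub]&(V[sub]>vmin))
    if cream: mk[sub]|=((S[sub]<75)&(V[sub]>90))
    c=max(blobs(mk,100),key=cv2.contourArea).reshape(-1,2)
    w=cast(m,c,z)[:,:2].astype(np.float32)*1000
    r=cv2.minAreaRect(w); b=cv2.boxPoints(r); e=b[1]-b[0]; f=b[2]-b[1]; e=e if np.hypot(*e)>np.hypot(*f) else f
    print('centre',np.round(r[0],1),'size',np.round(r[1],1),'long-axis yaw',np.degrees(np.arctan2(e[1],e[0])).round(1)); 
def circ(mk,roi,z,n):
    x0,y0,x1,y1=roi; k=np.zeros(H.shape,bool); k[y0:y1,x0:x1]=mk[y0:y1,x0:x1]
    c=max(blobs(k,50),key=cv2.contourArea).reshape(-1,2); w=cast(m,c,z)[:,:2].astype(np.float32)*1000
    (x,y),r=cv2.minEnclosingCircle(w); e=cv2.fitEllipse(cv2.convexHull(w)); print(n,round(x,1),round(y,1),'d',round(2*r,1),'ellipse',np.round(e[0],1),np.round(e[1],1))
print('bar',end=' ');box((120,50,222,125),.044,64,78)
print('sq',end=' ');box((245,50,325,140),.044,64,54)
circ(red,(150,175,225,240),.056,'can'); circ((S>120)&(V>70)&(H<18),(265,175,320,230),.064,'tin dot')
circ((V<62),(278,188,314,225),.064,'tin lid')
E
python3 seg.py
```

```text
bar centre [603.9 -58.4] size [43.5 31.7] long-axis yaw 70.4
sq centre [ 593.1 -194.3] size [50.8 51.1] long-axis yaw -59.0
can 468.0 -78.5 d 52.0 ellipse [468.  -78.4] [51.  51.7]
tin dot 474.5 -204.4 d 24.3 ellipse [ 474.5 -204.5] [23.8 24.3]
tin lid 478.4 -202.9 d 42.9 ellipse [ 478.4 -203.2] [37.9 42.9]
```

```bash
python3 - <<'E'
from h import *
m=eyes.camera_model('wrist')
c=np.array([(50,38),(33,118),(213,181),(230,103)])/2.5+[120,45]-0.3
w=cast(m,c,.044)[:,:2]*1000; print(w.round(1),w.mean(0)); d=w[2]-w[1]+w[3]-w[0]; print(np.hypot(*d)/2, np.hypot(*(w[1]-w[0])),np.degrees(np.arctan2(d[1],d[0])))
E
```

```text
[[ 627.5  -43.5]
 [ 596.8  -32.1]
 [ 571.1 -106.6]
 [ 602.5 -116. ]] [599.47260822 -74.56579903]
77.72108029646476 32.78778706595941 -109.03734261089052
```

```bash
cat > boxm.py <<'E'
from h import *
import sys
def run(f,m,mx=1e9,roi=None,z=.010,vmax=75,amin=150):
    im=cv2.imread(f); V=im.max(2); cream=cv2.morphologyEx(((im.min(2)>95)).astype(np.uint8),cv2.MORPH_OPEN,np.ones((2,2)))
    mk=V<vmax
    if roi: k=np.zeros_like(mk); x0,y0,x1,y1=roi; k[y0:y1,x0:x1]=mk[y0:y1,x0:x1]; mk=k
    for c in blobs(mk,amin,mx):
        w=cast(m,c.reshape(-1,2),z)[:,:2].astype(np.float32)*1000; r=cv2.minAreaRect(w); b=cv2.boxPoints(r)
        e=max(b[1]-b[0],b[2]-b[1],key=lambda v:np.hypot(*v)); M=cv2.moments(w.reshape(-1,1,2))
        print('px',c.reshape(-1,2).mean(0).round(),'rect',np.round(r[0],1),np.round(r[1],1),'yaw',np.degrees(np.arctan2(e[1],e[0])).round(1),'centroid',np.round([M['m10']/M['m00'],M['m01']/M['m00']],1))
if __name__=='__main__':
    print('top');run('pics/top0.png',eyes.camera_model('top'),2500,(140,160,250,270))
    print('scene');run('pics/scene0.png',eyes.camera_model('scene'),3500,(312,172,440,280))
E
python3 boxm.py
```

```text
top
px [179. 243.] rect [453.6 238.3] [63.3 65.7] yaw -0.0 centroid [453.2 238.9]
px [224. 229.] rect [481.7 137.1] [65.5 64.8] yaw 15.6 centroid [481.7 137.1]
px [166. 198.] rect [554.4 267.3] [48.6 48. ] yaw 0.3 centroid [554.8 267.6]
px [211. 185.] rect [583.6 165.7] [88.7 44.8] yaw 15.7 centroid [583.6 165.8]
scene
px [396. 268.] rect [621.3 235.8] [  8.3 183.7] yaw -74.6 centroid [619.7 241.8]
px [359. 251.] rect [582.2 166.5] [89.4 46.1] yaw 15.4 centroid [582.2 166.5]
px [408. 237.] rect [553.6 268.5] [50.6 48.3] yaw 58.6 centroid [553.9 268.6]
px [325. 241.] rect [555.7 101. ] [181.6   7.7] yaw 15.7 centroid [559.1 101.9]
px [341. 206.] rect [479.5 137.7] [64.8 66.1] yaw -74.4 centroid [479.7 137.8]
px [388. 195.] rect [451.5 239.6] [66.  63.8] yaw 45.2 centroid [451.6 239.8]
```

Top and scene views agree within 2 mm on the box openings: can (452.5, 239), tin (554, 268), bar (583, 166, yaw 15.6°), square (480.5, 137.5). The pitch also checks out. Going for the red can at (468, −78.5).

>>> {"api": "arm_command", "payload": {
  "rows": "0 -9 -37 15 0 0 0; 0 -9 -37 15 0 0 0; 0 -8.4 -36 15 0 0 0; 0 0 0 40 0 0 0; 0 0 0 40 0 0 0"
}}

```text
time_s: 1.98
position: [0.4682, -0.0772, 0.1235]
tool_rot: [[1.0, 0.005, 0.004], [0.005, -1.0, -0.002], [0.004, 0.002, -1.0]]
ft_force: [0.6, -0.8, -1.2]
grip_width: 0.0852
```

>>> {"api": "arm_command", "payload": {
  "rows": "0 0 0 35 0 0 0; 0 0 0 20 0 0 0; 0 0 0 15 0 0 0; 0 0 0 13 0 0 0; 0 0 0 0 0 0 0"
}}

```text
time_s: 2.4
position: [0.4671, -0.0784, 0.0384]
tool_rot: [[1.0, 0.002, -0.004], [0.002, -1.0, 0.002], [-0.004, -0.002, -1.0]]
ft_force: [-0.7, 0.4, 0.5]
grip_width: 0.0851
```

```bash
python3 - <<'E'
from h import *
s=readout.observe(); print(s['time_s'],np.round(s['position'],4),np.round(s['tool_rot'],3).tolist(),np.round(s['ft_force'],1))
snap('wrist','can')
E
```

```text
2.4 [ 0.4671 -0.0784  0.0384] [[1.0, 0.002, -0.004], [0.002, -1.0, 0.002], [-0.004, -0.002, -1.0]] [-0.7  0.4  0.5]
```

View pics/wrist_can.png

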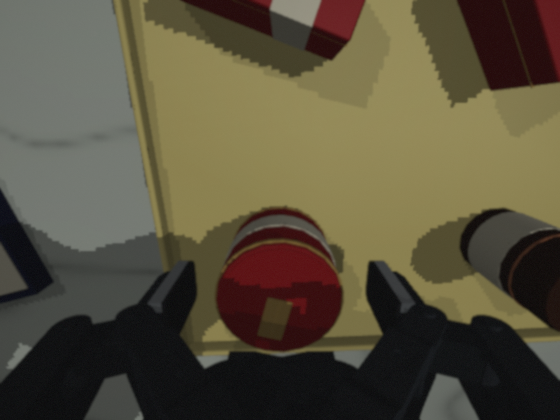

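The can (lid centre ≈ (280,297)) stands centred between the open fingers. Closing on it and lifting.

>>> {"api": "arm_command", "payload": {
  "rows": "1 0 0 0 0 0 0; 1 0 0 0 0 0 0; 1 0 0 0 0 0 0; 1 0 0 0 0 0 0; 1 0 0 0 0 0 0",
  "squeeze": 30
}}

```text
time_s: 2.87
position: [0.4685, -0.0788, 0.0415]
tool_rot: [[1.0, 0.0, 0.002], [0.0, -1.0, -0.001], [0.002, 0.001, -1.0]]
ft_force: [-0.7, -0.5, 5.7]
grip_width: 0.0547
```

>>> {"api": "arm_command", "payload": {
  "rows": "1 0 0 0 0 0 0; 1 0 0 0 0 0 0; 1 0 0 -8 0 0 0; 1 0 0 -12 0 0 0; 1 0 0 0 0 0 0"
}}

```text
time_s: 3.28
position: [0.469, -0.0789, 0.0625]
tool_rot: [[1.0, 0.0, 0.003], [0.0, -1.0, -0.002], [0.003, 0.002, -1.0]]
ft_force: [1.5, 0.1, -0.7]
grip_width: 0.0548
```

>>> {"api": "arm_command", "payload": {
  "rows": "1 0 0 -30 0 0 0; 1 -2 -20 -20 0 0 0; 1 -2 -38 0 0 0 0; 1 -2 -40 0 0 0 0; 1 -2 -40 0 0 0 0"
}}

```text
time_s: 3.7
position: [0.4598, 0.0607, 0.1109]
tool_rot: [[1.0, -0.001, 0.001], [-0.001, -1.0, -0.0], [0.001, 0.0, -1.0]]
ft_force: [1.1, 0.2, -0.9]
grip_width: 0.0549
```

>>> {"api": "arm_command", "payload": {
  "rows": "1 -2 -40 0 0 0 0; 1 -2 -40 0 0 0 0; 1 -2 -40 0 0 0 0; 1 -2 -40 0 0 0 0; 1 -2 -20 0 0 0 0"
}}

```text
time_s: 4.12
position: [0.4493, 0.2431, 0.1105]
tool_rot: [[1.0, 0.003, 0.001], [0.003, -1.0, 0.001], [0.001, -0.001, -1.0]]
ft_force: [-0.2, -0.4, -0.3]
grip_width: 0.0547
```

>>> {"api": "arm_command", "payload": {
  "rows": "1 0 0 10 0 0 0; 1 0 0 20 0 0 0; 1 0 0 15 0 0 0; 1 0 0 0 0 0 0; 1 0 0 0 0 0 0"
}}

```text
time_s: 4.53
position: [0.4499, 0.2394, 0.0653]
tool_rot: [[1.0, 0.0, -0.001], [0.0, -1.0, -0.0], [-0.001, 0.0, -1.0]]
ft_force: [0.6, -0.6, -1.4]
grip_width: 0.0545
```

```bash
python3 - <<'E'
from h import *
s=readout.observe(); print(s['time_s'],np.round(s['position'],4),np.round(s['tool_rot'],3).tolist(),np.round(s['ft_force'],1),s['grip_width'])
m,im=snap('wrist','can2')
print(project(m,[(.4525,.239,.013),(.554,.268,.013),(.583,.166,.013),(.4805,.1375,.013)]).round())
E
```

```text
4.5333 [0.4499 0.2394 0.0653] [[1.0, 0.0, -0.001], [0.0, -1.0, -0.0], [-0.001, 0.0, -1.0]] [ 0.6 -0.6 -1.4] 0.054503617173416424
[[281. 235.]
 [229.  65.]
 [419.   5.]
 [442. 193.]]
```

View pics/wrist_can2.png

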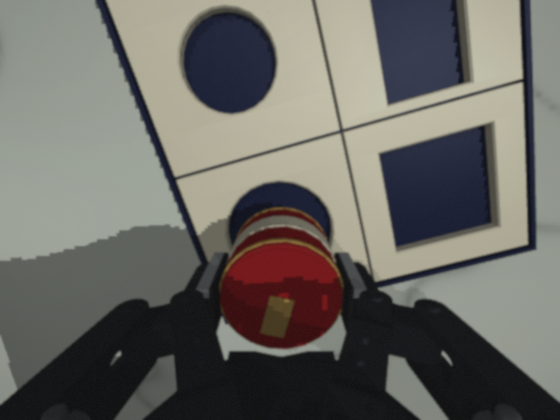

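The can is held centred and upright, and the projected opening centres land on the picture (tin opening predicted (229,65), seen there). Adding 2 mm in x, then lowering.

>>> {"api": "arm_command", "payload": {
  "rows": "1 2 0 10 0 0 0; 1 0 0 8 0 0 0; 1 0 0 5 0 0 0; 1 0 0 0 0 0 0; 1 0 0 0 0 0 0"
}}

```text
time_s: 5.0
position: [0.452, 0.2394, 0.042]
tool_rot: [[1.0, -0.0, -0.0], [-0.0, -1.0, -0.0], [-0.0, 0.0, -1.0]]
ft_force: [-0.5, 1.0, -1.8]
grip_width: 0.0549
```

>>> {"api": "arm_command", "payload": {
  "rows": "1 0 0 1.2 0 0 0; 1 0 0 0 0 0 0; 0 0 0 0 0 0 0; 0 0 0 0 0 0 0; 0 0 0 0 0 0 0"
}}

```text
time_s: 5.42
position: [0.4521, 0.2395, 0.041]
tool_rot: [[1.0, 0.0, 0.0], [0.0, -1.0, 0.0], [0.0, -0.0, -1.0]]
ft_force: [-0.5, 0.9, 0.8]
grip_width: 0.0852
```

>>> {"api": "arm_command", "payload": {
  "rows": "0 0 0 0 0 0 0; 0 0 0 -15 0 0 0; 0 0 0 -30 0 0 0; 0 0 0 -30 0 0 0; 0 0 0 -35 0 0 0"
}}

```text
time_s: 5.83
position: [0.4514, 0.2393, 0.1516]
tool_rot: [[1.0, 0.0, -0.002], [0.0, -1.0, -0.001], [-0.002, 0.001, -1.0]]
ft_force: [0.2, 0.6, 0.2]
grip_width: 0.0854
```

>>> {"api": "arm_command", "payload": {
  "rows": "0 16 35 0 0 0 0; 0 16 35 0 0 0 0; 0 16.5 35 0 0 0 0; 0 16.5 35 0 0 0 0; 0 16.5 35 0 0 0 0"
}}

```text
time_s: 6.25
position: [0.534, 0.0627, 0.1511]
tool_rot: [[1.0, 0.0, 0.0], [0.0, -1.0, 0.0], [0.0, -0.0, -1.0]]
ft_force: [0.8, -0.5, 0.2]
grip_width: 0.0855
```

>>> {"api": "arm_command", "payload": {
  "rows": "0 16.5 35 0 0 0 0; 0 16.5 35 0 0 0 0; 0 16.5 35 0 0 0 0; 0 17 34 0 0 0 0; 0 0 0 0 0 0 -7.1"
}}

```text
time_s: 6.67
position: [0.6023, -0.0806, 0.1505]
tool_rot: [[0.993, 0.118, 0.002], [0.118, -0.993, -0.002], [0.001, 0.002, -1.0]]
ft_force: [-0.8, 0.0, -0.3]
grip_width: 0.0852
```

>>> {"api": "arm_command", "payload": {
  "rows": "0 0 0 5 0 0 -7.1; 0 0 0 8 0 0 -7.1; 0 0 0 8 0 0 -7.1; 0 0 0 8 0 0 -7.1; 0 0 0 8 0 0 -7.1"
}}

```text
time_s: 7.08
position: [0.6, -0.0746, 0.1135]
tool_rot: [[0.732, 0.681, -0.0], [0.681, -0.732, 0.0], [-0.0, -0.0, -1.0]]
ft_force: [0.1, 0.2, 0.5]
grip_width: 0.0854
```

>>> {"api": "arm_command", "payload": {
  "rows": "0 0 0 8 0 0 -7.1; 0 0 0 8 0 0 -7.1; 0 0 0 8 0 0 -7.1; 0 0 0 5 0 0 -7.1; 0 0 0 0 0 0 0"
}}

```text
time_s: 7.5
position: [0.5995, -0.0744, 0.0838]
tool_rot: [[0.321, 0.947, -0.002], [0.947, -0.321, 0.001], [-0.0, -0.002, -1.0]]
ft_force: [-0.4, 0.6, 0.1]
grip_width: 0.0856
```

```bash
cat > st.py <<'E'
from h import *
import sys
s=readout.observe(); R=np.array(s['tool_rot']); yaw=np.degrees(np.arctan2(R[1,0],R[0,0]))
print(s['time_s'],np.round(s['position'],4),'yaw',yaw.round(1),'tilt',R[:,2].round(3),np.round(s['ft_force'],1),round(s['grip_width'],4),'q6',round(s['q'][5],1))
x,y,yw=[float(a) for a in sys.argv[2:5]]
d=R.T@(np.array([x/1000,y/1000,s['position'][2]])-s['position'])*1000
print('to target, tool dx dy dz mm',d.round(1),'rz',round(yaw-yw,1))
snap('wrist',sys.argv[1])
E
python3 st.py bar1 599.5 -74.6 71
```

```text
7.5 [ 0.5995 -0.0744  0.0838] yaw 71.3 tilt [-0.002  0.001 -1.   ] [-0.4  0.6  0.1] 0.0856 q6 0.5
to target, tool dx dy dz mm [-0.2  0.1 -0. ] rz 0.3
```

View pics/wrist_bar1.png

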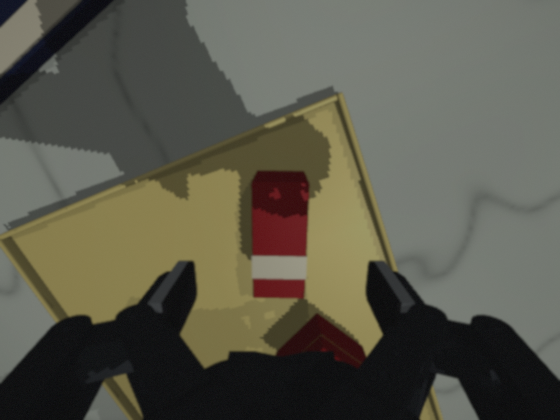

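```bash
python3 - <<'E'
from h import *
m=eyes.camera_model('wrist')
w=cast(m,[(252,186),(308,186),(305,297),(252,297)],.044)*1000; print(w.round(1),w.mean(0).round(1)); print(project(m,[(.5995,-.0746,.044)]))
E
```

```text
[[ 596.3  -33.3   44. ]
 [ 627.1  -44.    44. ]
 [ 602.5 -114.7   44. ]
 [ 569.5 -103.2   44. ]] [598.8 -73.8  44. ]
[[280.63405761 245.78722094]]
```

The close view gives the bar centre as (598.8, −73.8), within 1 mm of the plan, with its top face spanning (252–308, 186–297). Descending and gripping.

>>> {"api": "arm_command", "payload": {
  "rows": "0 0 0 20 0 0 0.3; 0 0 0 20 0 0 0; 0 0 0 10 0 0 0; 0 0 0 0 0 0 0; 1 0 0 0 0 0 0"
}}

```text
time_s: 7.97
position: [0.6003, -0.0746, 0.0354]
tool_rot: [[0.332, 0.943, -0.0], [0.943, -0.332, 0.0], [0.0, -0.0, -1.0]]
ft_force: [1.2, 0.2, 0.6]
grip_width: 0.0756
```

>>> {"api": "arm_command", "payload": {
  "rows": "1 0 0 0 0 0 0; 1 0 0 0 0 0 0; 1 0 0 0 0 0 0; 1 0 0 0 0 0 0; 1 0 0 0 0 0 0"
}}

```text
time_s: 8.38
position: [0.6004, -0.0746, 0.036]
tool_rot: [[0.331, 0.944, 0.001], [0.944, -0.331, -0.0], [0.0, 0.001, -1.0]]
ft_force: [-1.0, -0.5, 6.0]
grip_width: 0.0333
```

>>> {"api": "arm_command", "payload": {
  "rows": "1 0 0 0 0 0 0; 1 0 0 -8 0 0 0; 1 0 0 -20 0 0 0; 1 0 0 -30 0 0 0; 1 0 0 0 0 0 0"
}}

```text
time_s: 8.8
position: [0.6021, -0.0751, 0.0985]
tool_rot: [[0.33, 0.944, 0.008], [0.944, -0.33, -0.003], [0.0, 0.008, -1.0]]
ft_force: [1.1, -0.7, 0.0]
grip_width: 0.0335
```

>>> {"api": "arm_command", "payload": {
  "rows": "1 0 0 0 0 0 6; 1 0 0 0 0 0 7.1; 1 0 0 0 0 0 7; 1 0 0 0 0 0 7; 1 0 0 0 0 0 7"
}}

```text
time_s: 9.22
position: [0.5999, -0.0745, 0.093]
tool_rot: [[0.806, 0.591, -0.0], [0.591, -0.806, 0.0], [-0.0, -0.0, -1.0]]
ft_force: [0.7, 0.5, -0.7]
grip_width: 0.0334
```

>>> {"api": "arm_command", "payload": {
  "rows": "1 0 0 0 0 0 7; 1 0 0 0 0 0 7; 1 0 0 0 0 0 7; 1 4 -20 0 0 0 0; 1 7 -35 0 0 0 0"
}}

```text
time_s: 9.63
position: [0.5962, -0.0207, 0.0929]
tool_rot: [[0.964, 0.264, 0.0], [0.264, -0.964, -0.001], [0.0, 0.001, -1.0]]
ft_force: [0.8, -0.0, -1.0]
grip_width: 0.0333
```

>>> {"api": "arm_command", "payload": {
  "rows": "1 7 -36 0 0 0 0; 1 7 -36 0 0 0 0; 1 8 -36 0 0 0 0; 1 8 -36 0 0 0 0; 1 7 -37 0 0 0 0"
}}

```text
time_s: 10.05
position: [0.5824, 0.1673, 0.0931]
tool_rot: [[0.963, 0.269, -0.0], [0.269, -0.963, -0.0], [-0.0, 0.0, -1.0]]
ft_force: [0.8, 0.1, -1.0]
grip_width: 0.0338
```

>>> {"api": "arm_command", "payload": {
  "rows": "1 0 0 10 0 0 0; 1 0 0 15 0 0 0; 1 0 0 0 0 0 0; 1 0 0 0 0 0 0"
}}

```text
time_s: 10.38
position: [0.5824, 0.1656, 0.0677]
tool_rot: [[0.963, 0.269, -0.002], [0.269, -0.963, -0.0], [-0.002, -0.0, -1.0]]
ft_force: [-0.3, -0.5, -1.2]
grip_width: 0.0337
```

```bash
python3 st.py bar2 583 166 15.6
```

```text
10.3833 [0.5824 0.1656 0.0677] yaw 15.6 tilt [-0.002 -0.    -1.   ] [-0.3 -0.5 -1.2] 0.0337 q6 79.1
to target, tool dx dy dz mm [ 0.6 -0.3 -0. ] rz -0.0
```

View pics/wrist_bar2.png

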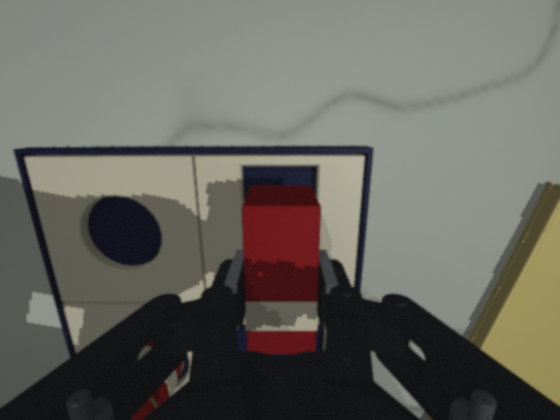

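The bar is held square to its opening and centred on it, and the can is visible seated at lower left. Lowering 31 mm.

>>> {"api": "arm_command", "payload": {
  "rows": "1 0 0 15 0 0 0; 1 0 0 10 0 0 0; 1 0 0 6 0 0 0; 1 0 0 0 0 0 0; 1 0 0 0 0 0 0"
}}

```text
time_s: 10.85
position: [0.583, 0.1654, 0.0373]
tool_rot: [[0.963, 0.269, 0.0], [0.269, -0.963, 0.0], [0.0, 0.0, -1.0]]
ft_force: [-0.3, 0.1, -1.8]
grip_width: 0.0337
```

>>> {"api": "arm_command", "payload": {
  "rows": "1 0 0 1.3 0 0 0; 1 0 0 0 0 0 0; 0 0 0 0 0 0 0; 0 0 0 0 0 0 0; 0 0 0 0 0 0 0"
}}

```text
time_s: 11.27
position: [0.5829, 0.1657, 0.0358]
tool_rot: [[0.963, 0.269, 0.0], [0.269, -0.963, 0.0], [0.0, 0.0, -1.0]]
ft_force: [0.0, 1.0, -0.7]
grip_width: 0.0685
```

>>> {"api": "arm_command", "payload": {
  "rows": "0 0 0 0 0 0 0; 0 0 0 0 0 0 0; 0 0 0 -20 0 0 0; 0 0 0 -40 0 0 0; 0 0 0 -40 0 0 0"
}}

```text
time_s: 11.68
position: [0.5821, 0.1656, 0.136]
tool_rot: [[0.963, 0.269, -0.003], [0.269, -0.963, -0.0], [-0.003, -0.001, -1.0]]
ft_force: [0.0, 0.7, -0.2]
grip_width: 0.0857
```

>>> {"api": "arm_command", "payload": {
  "rows": "0 -9 35 0 0 0 0; 0 -9 35 0 0 0 0; 0 -9 35 0 0 0 0; 0 -9 35 0 0 0 0; 0 -9 35 0 0 0 0"
}}

```text
time_s: 12.1
position: [0.5863, -0.0165, 0.1359]
tool_rot: [[0.963, 0.269, 0.0], [0.269, -0.963, 0.0], [0.0, 0.0, -1.0]]
ft_force: [0.9, -0.4, -0.1]
grip_width: 0.0855
```

>>> {"api": "arm_command", "payload": {
  "rows": "0 -8 35 0 0 0 0; 0 -8 35 0 0 0 0; 0 -9 35 0 0 0 0; 0 -9 35 0 0 0 0; 0 -8 34.5 0 0 0 0"
}}

```text
time_s: 12.52
position: [0.5927, -0.1962, 0.1358]
tool_rot: [[0.963, 0.269, -0.0], [0.269, -0.963, 0.0], [-0.0, -0.0, -1.0]]
ft_force: [0.7, 0.4, 0.1]
grip_width: 0.0855
```

>>> {"api": "arm_command", "payload": {
  "rows": "0 0 0 15 0 0 -5.1; 0 0 0 20 0 0 -5.1; 0 0 0 15 0 0 -5.2; 0 0 0 0 0 0 0; 0 0 0 0 0 0 0"
}}

```text
time_s: 12.93
position: [0.5929, -0.1942, 0.0855]
tool_rot: [[0.859, 0.513, -0.001], [0.513, -0.859, 0.001], [-0.001, -0.001, -1.0]]
ft_force: [0.5, -0.5, -0.1]
grip_width: 0.0852
```

```bash
python3 st.py sq1 593.1 -194.3 31; python3 - <<'E'
from h import *
im=cv2.imread('pics/wrist_sq1.png'); hsv=cv2.cvtColor(im,cv2.COLOR_BGR2HSV); H,S,V=[hsv[:,:,i].astype(int) for i in range(3)]
mk=((H>172)|(H<4))&(S>130); m=eyes.camera_model('wrist'); c=max(blobs(mk,300),key=cv2.contourArea).reshape(-1,2)
r=cv2.minAreaRect(cast(m,c,.044)[:,:2].astype(np.float32)*1000); print(r, c.min(0),c.max(0))
E
```

```text
12.9333 [ 0.5929 -0.1942  0.0855] yaw 30.9 tilt [-0.001  0.001 -1.   ] [ 0.5 -0.5 -0.1] 0.0852 q6 30.2
to target, tool dx dy dz mm [ 0.1  0.2 -0. ] rz -0.1
((597.4882202148438, -191.97776794433594), (60.961483001708984, 51.8446159362793), 31.48113441467285) [238 190] [323 280]
```

View pics/wrist_sq1.png

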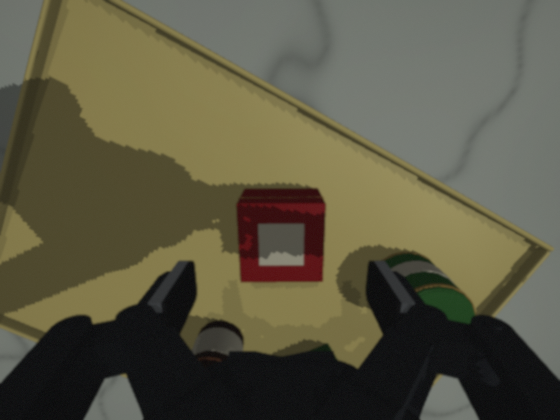

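The square's top face is at about (238–325, 202–280). Taking off the visible front face puts its centre at ≈ (593.6, −194.3), matching the plan, and the green can stays about 20 mm clear of the finger. Descending.

>>> {"api": "arm_command", "payload": {
  "rows": "0 0 0 20 0 0 0; 0 0 0 20 0 0 0; 0 0 0 11 0 0 0; 0 0 0 0 0 0 0; 1 0 0 0 0 0 0"
}}

```text
time_s: 13.4
position: [0.5934, -0.1944, 0.0356]
tool_rot: [[0.857, 0.514, 0.001], [0.514, -0.857, -0.0], [0.0, 0.001, -1.0]]
ft_force: [-0.1, -0.1, -0.1]
grip_width: 0.0753
```

>>> {"api": "arm_command", "payload": {
  "rows": "1 0 0 0 0 0 0; 1 0 0 0 0 0 0; 1 0 0 0 0 0 0; 1 0 0 0 0 0 0; 1 0 0 0 0 0 0"
}}

```text
time_s: 13.82
position: [0.5938, -0.1947, 0.0364]
tool_rot: [[0.857, 0.515, 0.003], [0.515, -0.857, -0.001], [0.001, 0.002, -1.0]]
ft_force: [1.0, -0.3, 6.8]
grip_width: 0.0533
```

>>> {"api": "arm_command", "payload": {
  "rows": "1 0 0 0 0 0 0; 1 0 0 -8 0 0 0; 1 0 0 -20 0 0 0; 1 0 0 -30 0 0 0; 1 0 0 -10 0 0 0"
}}

```text
time_s: 14.23
position: [0.5942, -0.1949, 0.1071]
tool_rot: [[0.857, 0.515, 0.005], [0.515, -0.857, -0.003], [0.003, 0.005, -1.0]]
ft_force: [0.9, -1.0, 0.0]
grip_width: 0.0532
```

>>> {"api": "arm_command", "payload": {
  "rows": "1 0 0 0 0 0 5.1; 1 0 0 0 0 0 5.1; 1 0 0 0 0 0 5.1; 1 -1 -20 0 0 0 0; 1 -2 -35 0 0 0 0"
}}

```text
time_s: 14.65
position: [0.5757, -0.1441, 0.1026]
tool_rot: [[0.964, 0.267, 0.001], [0.267, -0.964, -0.001], [0.001, 0.001, -1.0]]
ft_force: [-0.8, 0.3, -0.2]
grip_width: 0.0533
```

>>> {"api": "arm_command", "payload": {
  "rows": "1 -2 -38 0 0 0 0; 1 -2 -38 0 0 0 0; 1 -2 -38 0 0 0 0; 1 -2 -38 0 0 0 0; 1 -2 -38 0 0 0 0"
}}

```text
time_s: 15.07
position: [0.5132, 0.0395, 0.103]
tool_rot: [[0.963, 0.27, 0.0], [0.27, -0.963, 0.0], [0.0, 0.0, -1.0]]
ft_force: [0.3, 0.6, -0.5]
grip_width: 0.0537
```

>>> {"api": "arm_command", "payload": {
  "rows": "1 -2 -38 0 0 0 0; 1 -2 -38 0 0 0 0; 1 -2 -29 10 0 0 0; 1 0 0 15 0 0 0; 1 0 0 10 0 0 0"
}}

```text
time_s: 15.48
position: [0.479, 0.1391, 0.0673]
tool_rot: [[0.962, 0.274, -0.0], [0.274, -0.962, 0.0], [-0.0, -0.0, -1.0]]
ft_force: [0.3, 0.5, -1.0]
grip_width: 0.0535
```

>>> {"api": "arm_command", "payload": {
  "rows": "1 0 0 0 0 0 0; 1 0 0 0 0 0 0"
}}

```text
time_s: 15.65
position: [0.48, 0.1374, 0.0679]
tool_rot: [[0.963, 0.271, -0.001], [0.271, -0.963, -0.0], [-0.001, -0.0, -1.0]]
ft_force: [-0.2, 0.1, -0.4]
grip_width: 0.0533
```

```bash
python3 st.py sq2 480.5 137.5 15.6
```

```text
15.65 [0.48   0.1374 0.0679] yaw 15.7 tilt [-0.001 -0.    -1.   ] [-0.2  0.1 -0.4] 0.0533 q6 76.7
to target, tool dx dy dz mm [ 0.5  0.1 -0. ] rz 0.1
```

View pics/wrist_sq2.png

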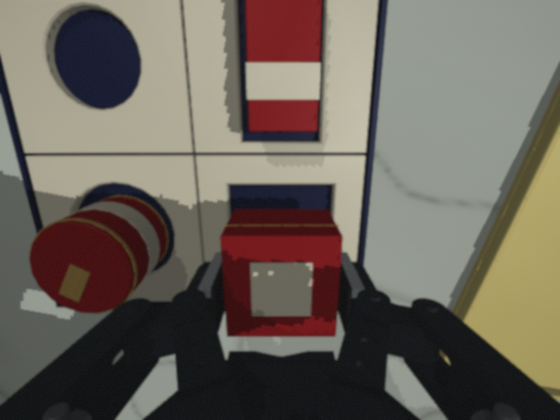

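The bar (245–320, 0–132) and can (85,255) sit in their openings, and the square is aligned over its own (230–333, 185). Lowering and releasing.

>>> {"api": "arm_command", "payload": {
  "rows": "1 0.5 0 15 0 0 0; 1 0 0 10 0 0 0; 1 0 0 6 0 0 0; 1 0 0 0 0 0 0; 1 0 0 0 0 0 0"
}}

```text
time_s: 16.12
position: [0.4809, 0.1373, 0.0373]
tool_rot: [[0.963, 0.27, 0.001], [0.27, -0.963, 0.0], [0.001, 0.0, -1.0]]
ft_force: [0.3, -0.7, -0.8]
grip_width: 0.0532
```

>>> {"api": "arm_command", "payload": {
  "rows": "1 0 0 1.3 0 0 0; 1 0 0 0 0 0 0; 0 0 0 0 0 0 0; 0 0 0 0 0 0 0; 0 0 0 0 0 0 0"
}}

```text
time_s: 16.53
position: [0.4806, 0.1375, 0.0357]
tool_rot: [[0.963, 0.271, 0.0], [0.271, -0.963, 0.0], [0.0, 0.0, -1.0]]
ft_force: [0.3, -1.1, 0.6]
grip_width: 0.0853
```

>>> {"api": "arm_command", "payload": {
  "rows": "0 0 0 0 0 0 0; 0 0 0 0 0 0 0; 0 0 0 -20 0 0 0; 0 0 0 -40 0 0 0; 0 0 0 -40 0 0 0"
}}

```text
time_s: 16.95
position: [0.4797, 0.1375, 0.136]
tool_rot: [[0.963, 0.271, -0.004], [0.271, -0.963, -0.0], [-0.003, -0.001, -1.0]]
ft_force: [1.0, 0.4, 0.3]
grip_width: 0.0855
```

>>> {"api": "arm_command", "payload": {
  "rows": "0.25 -10 33 0 0 0 0; 0.25 -10 33 0 0 0 0; 0.25 -10 33 0 0 0 0; 0.25 -10 33 0 0 0 0; 0.25 -10 33 0 0 0 0"
}}

```text
time_s: 17.37
position: [0.4767, -0.0363, 0.1356]
tool_rot: [[0.963, 0.271, 0.0], [0.271, -0.963, -0.0], [0.0, 0.0, -1.0]]
ft_force: [0.5, 0.8, -0.3]
grip_width: 0.0644
```

>>> {"api": "arm_command", "payload": {
  "rows": "0.25 -10 33 0 0 0 0; 0.25 -10 33 0 0 0 0; 0.25 -10 33 0 0 0 0; 0.25 -9 32 0 0 0 0; 0.25 -9 31.7 0 0 0 0"
}}

```text
time_s: 17.78
position: [0.4745, -0.2062, 0.1355]
tool_rot: [[0.963, 0.27, -0.0], [0.27, -0.963, 0.0], [-0.0, -0.0, -1.0]]
ft_force: [1.0, -0.5, 0.8]
grip_width: 0.0642
```

>>> {"api": "arm_command", "payload": {
  "rows": "0.25 0 0 10 0 0 6.4; 0.25 0 0 10 0 0 6.4; 0.25 0 0 10 0 0 6.4; 0.25 0 0 6 0 0 6.4; 0.25 0 0 0 0 0 0"
}}

```text
time_s: 18.2
position: [0.4743, -0.2041, 0.0983]
tool_rot: [[0.984, -0.176, -0.002], [-0.176, -0.984, 0.002], [-0.002, -0.001, -1.0]]
ft_force: [-0.1, 0.5, 1.1]
grip_width: 0.064
```

```bash
python3 st.py tin1 474.5 -204.4 -10; python3 - <<'E'
from h import *
im=cv2.imread('pics/wrist_tin1.png'); hsv=cv2.cvtColor(im,cv2.COLOR_BGR2HSV); H,S,V=[hsv[:,:,i].astype(int) for i in range(3)]
m=eyes.camera_model('wrist'); print(project(m,[(.4745,-.2044,.064)]))
mk=(S>110)&(V>45)&(H>4)&(H<17); mk[:, :200]=0; mk[:,360:]=0
for c in blobs(mk,60): print(c.reshape(-1,2).mean(0), [np.round(v,1) for v in cv2.minEnclosingCircle(cast(m,c.reshape(-1,2),.064)[:,:2].astype(np.float32)*1000)])
E
```

```text
18.2 [ 0.4743 -0.2041  0.0983] yaw -10.1 tilt [-0.002  0.002 -1.   ] [-0.1  0.5  1.1] 0.064 q6 63.7
to target, tool dx dy dz mm [ 0.3  0.2 -0. ] rz -0.1
[[280.84992424 249.80291675]]
[280.66666667 248.67567568] [array([ 474.7, -204.4]), np.float64(12.8)]
```

View pics/wrist_tin1.png

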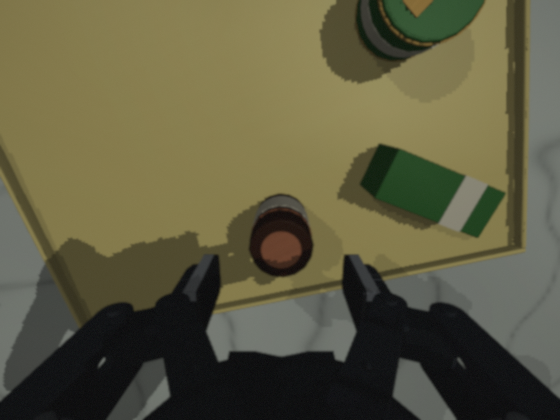

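The tin's copper dot at (281,249) measures (474.7, −204.4), dead centre, and the green bar is well clear of the right finger. Descending.

>>> {"api": "arm_command", "payload": {
  "rows": "0.25 0 0 20 0 0 0; 0.25 0 0 20 0 0 0; 0.25 0 0 12 0 0 0; 0.25 0 0 0 0 0 0; 1 0 0 0 0 0 0"
}}

```text
time_s: 18.67
position: [0.475, -0.2044, 0.0479]
tool_rot: [[0.986, -0.169, -0.0], [-0.169, -0.986, 0.0], [-0.0, -0.0, -1.0]]
ft_force: [0.2, -0.1, 0.7]
grip_width: 0.0535
```

>>> {"api": "arm_command", "payload": {
  "rows": "1 0 0 0 0 0 0; 1 0 0 0 0 0 0; 1 0 0 0 0 0 0; 1 0 0 0 0 0 0; 1 0 0 0 0 0 0"
}}

```text
time_s: 19.08
position: [0.4755, -0.2048, 0.0487]
tool_rot: [[0.985, -0.171, 0.002], [-0.171, -0.985, -0.002], [0.002, 0.001, -1.0]]
ft_force: [0.5, 1.0, 7.5]
grip_width: 0.0388
```

>>> {"api": "arm_command", "payload": {
  "rows": "1 0 0 0 0 0 0; 1 0 0 -8 0 0 0; 1 0 0 -20 0 0 0; 1 0 0 -30 0 0 0; 1 0 0 -10 0 0 0"
}}

```text
time_s: 19.5
position: [0.4757, -0.2049, 0.1193]
tool_rot: [[0.985, -0.171, 0.004], [-0.171, -0.985, -0.003], [0.004, 0.002, -1.0]]
ft_force: [0.7, -0.9, -0.7]
grip_width: 0.0389
```

>>> {"api": "arm_command", "payload": {
  "rows": "1 0 0 -20 0 0 0; 1 0 -20 0 0 0 0; 1 0 -38 0 0 0 0; 1 0 -38 0 0 0 0; 1 0 -38 0 0 0 0"
}}

```text
time_s: 19.92
position: [0.4977, -0.0711, 0.1363]
tool_rot: [[0.985, -0.173, 0.0], [-0.173, -0.985, -0.0], [0.0, 0.0, -1.0]]
ft_force: [0.3, -0.0, -0.2]
grip_width: 0.039
```

>>> {"api": "arm_command", "payload": {
  "rows": "1 0 -38 0 0 0 0; 1 0 -38 0 0 0 0; 1 0 -38 0 0 0 0; 1 -1 -38 0 0 0 0; 1 -1 -38 0 0 0 0"
}}

```text
time_s: 20.33
position: [0.5284, 0.1171, 0.1362]
tool_rot: [[0.985, -0.171, 0.0], [-0.171, -0.985, -0.0], [0.0, -0.0, -1.0]]
ft_force: [1.1, -1.0, -1.3]
grip_width: 0.0389
```

>>> {"api": "arm_command", "payload": {
  "rows": "1 0 -38 0 0 0 0; 1 0 -38 0 0 0 0; 1 0 -38 0 0 0 0; 1 -1 -30 0 0 0 0; 1 0 -11 0 0 0 0"
}}

```text
time_s: 20.75
position: [0.5538, 0.2718, 0.136]
tool_rot: [[0.986, -0.168, 0.0], [-0.168, -0.986, 0.001], [0.0, -0.001, -1.0]]
ft_force: [0.1, -0.3, -1.1]
grip_width: 0.0389
```

>>> {"api": "arm_command", "payload": {
  "rows": "1 0 0 25 0 0 0; 1 0 0 25 0 0 0; 1 0 0 5 0 0 0; 1 0 0 0 0 0 0; 1 0 0 0 0 0 0"
}}

```text
time_s: 21.17
position: [0.5547, 0.2676, 0.0817]
tool_rot: [[0.985, -0.172, 0.001], [-0.172, -0.985, 0.0], [0.001, -0.0, -1.0]]
ft_force: [0.1, -0.7, -0.1]
grip_width: 0.0392
```

```bash
python3 st.py tin2 554 268 -9.8
```

```text
21.1667 [0.5547 0.2676 0.0817] yaw -9.9 tilt [ 0.001  0.    -1.   ] [ 0.1 -0.7 -0.1] 0.0392 q6 114.7
to target, tool dx dy dz mm [-0.8 -0.3 -0. ] rz -0.1
```

View pics/wrist_tin2.png

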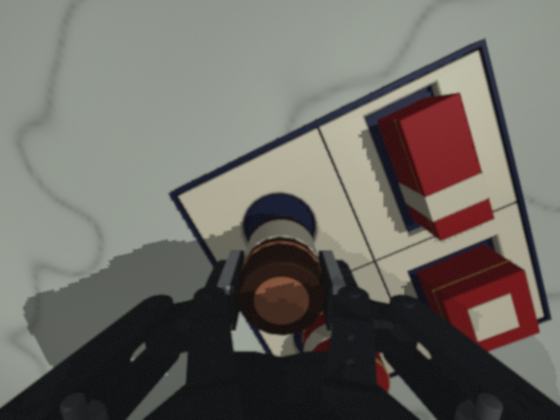

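The tin is upright over its opening (280,225), with the bar and square seated at right. Lowering and releasing.

>>> {"api": "arm_command", "payload": {
  "rows": "1 -0.8 0 15 0 0 0; 1 0 0 10 0 0 0; 1 0 0 6 0 0 0; 1 0 0 0 0 0 0; 1 0 0 0 0 0 0"
}}

```text
time_s: 21.63
position: [0.5537, 0.2681, 0.05]
tool_rot: [[0.985, -0.172, 0.001], [-0.172, -0.985, 0.0], [0.001, -0.0, -1.0]]
ft_force: [0.5, 0.2, -0.8]
grip_width: 0.0391
```

>>> {"api": "arm_command", "payload": {
  "rows": "1 0 0 1.3 0 0 0; 1 0 0 0 0 0 0; 0.2 0 0 0 0 0 0; 0.2 0 0 0 0 0 0; 0.2 0 0 0 0 0 0"
}}

```text
time_s: 22.05
position: [0.5535, 0.2681, 0.0483]
tool_rot: [[0.985, -0.172, 0.0], [-0.172, -0.985, 0.0], [0.0, -0.0, -1.0]]
ft_force: [0.8, -0.1, -0.5]
grip_width: 0.0684
```

>>> {"api": "arm_command", "payload": {
  "rows": "0.2 0 0 0 0 0 0; 0.2 0 0 0 0 0 0; 0.2 0 0 -15 0 0 0; 0.2 0 0 -30 0 0 0; 0.2 0 0 -40 0 0 0"
}}

```text
time_s: 22.47
position: [0.5522, 0.2677, 0.1317]
tool_rot: [[0.985, -0.172, -0.006], [-0.172, -0.985, -0.002], [-0.006, 0.003, -1.0]]
ft_force: [0.2, 0.8, 0.0]
grip_width: 0.0683
```

>>> {"api": "arm_command", "payload": {
  "rows": "0 0 0 -40 0 0 0; 0 -35 0 -20 0 0 0; 0 -35 0 -20 0 0 0; 0 -35 0 -20 0 0 0; 0 -35 0 0 0 0 0"
}}

```text
time_s: 22.88
position: [0.4151, 0.2927, 0.2367]
tool_rot: [[0.985, -0.172, 0.006], [-0.172, -0.985, 0.002], [0.006, -0.004, -1.0]]
ft_force: [0.3, 0.7, 0.4]
grip_width: 0.0852
```

>>> {"api": "arm_command", "payload": {
  "rows": "0 0 15 0 0 0 0; 0 0 35 0 0 0 0; 0 0 20 0 0 0 0; 0 0 0 0 0 0 0; 0 0 0 0 0 0 0"
}}

```text
time_s: 23.3
position: [0.4035, 0.2228, 0.2335]
tool_rot: [[0.985, -0.173, 0.001], [-0.173, -0.985, 0.0], [0.0, -0.0, -1.0]]
ft_force: [0.7, 0.3, 0.1]
grip_width: 0.0853
```

```bash
python3 st.py end 554 268 -10; python3 - <<'E'
from h import *
w=cv2.imread('pics/wrist_end.png'); m,t=snap('scene','end'); t=t[:,:,::-1]
cv2.imwrite('pics/both.png',np.vstack([cv2.resize(w,(400,300)),cv2.resize(t[150:300,60:460],(800,300))[:,:400]*0+cv2.resize(t[150:300,60:460],(400,300))]))
E
```

```text
23.3 [0.4035 0.2228 0.2335] yaw -10.0 tilt [ 0.001  0.    -1.   ] [0.7 0.3 0.1] 0.0853 q6 114.1
to target, tool dx dy dz mm [ 1.404e+02 -7.060e+01  1.000e-01] rz 0.0
```

View pics/wrist_end.png

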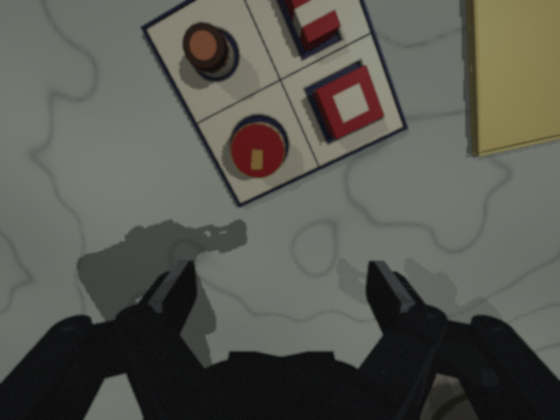

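View pics/scene_end.png

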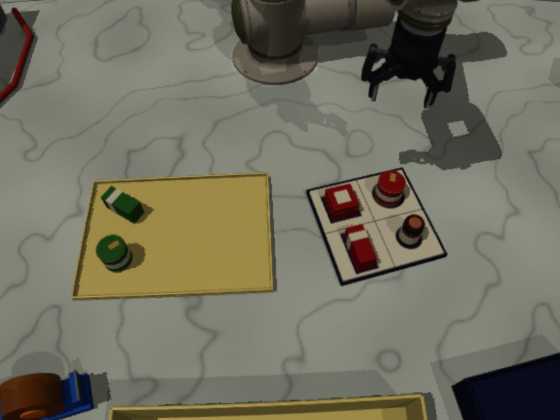

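The scene shows all four items upright in the box: can (390,188), square (341,202), bar (360,248), tin (411,231). The green can (114,253) and green bar (123,204) are where they were. I'll check the numbers once, assuming the heights of fully seated items, then hand in.

```bash
python3 - <<'E'
from h import *
from rig import env
im=cv2.imread('pics/wrist_end.png'); hsv=cv2.cvtColor(im,cv2.COLOR_BGR2HSV); H,S,V=[hsv[:,:,i].astype(int) for i in range(3)]
m=eyes.camera_model('wrist'); red=((H>172)|(H<4))&(S>130)
def one(n,mk,roi,z,want):
    x0,y0,x1,y1=roi; k=np.zeros(H.shape,bool); k[y0:y1,x0:x1]=mk[y0:y1,x0:x1]
    c=max(blobs(k,40),key=cv2.contourArea).reshape(-1,2); w=cast(m,c,z)[:,:2].astype(np.float32)*1000
    (c0,s,a)=cv2.minAreaRect(w); print(n,np.round(c0,1),'size',np.round(s,1),'angle',round(a,1),'want',want)
one('can',red,(220,110,295,185),.057,(452.5,239)); one('tin dot',(S>110)&(V>75)&(H>3)&(H<17),(180,15,235,75),.065,(554,268))
one('square',red,(300,55,395,145),.045,(480.5,137.5))
a=cv2.imread('pics/scene0.png'); b=cv2.imread('pics/scene_end.png'); print('green region change',cv2.absdiff(a,b)[180:275,95:145].mean().round(2))
print(env.close_job())
E
```

```text
can [451.  239.8] size [51.8 51.4] angle 65.9 want (452.5, 239)
tin dot [553.3 269. ] size [22.6 23.7] angle 76.4 want (554, 268)
square [480.4 141.3] size [53.4 57.7] angle 15.6 want (480.5, 137.5)
green region change 5.15
the job is handed in; nothing more can be done
None
```

I packed the red can, red bar, red square carton and tea tin, in that order, each into its own opening. I then backed the arm clear and handed the job in at about 23 s of the 99 s allowed.

- **Placement:** The last wrist picture puts the can and tin centres within 2 mm of their openings, taking them as fully seated. The square's yaw is right at 15.6°. Its centre measured 4 mm off, but a visible side face is included in that outline, so the true error should be smaller. The bar got no numeric check at the end; it looks upright and seated in both last pictures.
- **Fully down:** I judged this from the pictures and from the heights at release. There is no direct depth measurement.
- **Green can and green bar:** Both stand where they were in the last scene picture. The numeric before-and-after comparison of that area changed by 5.15 grey levels on average. I take that as shifted lighting and arm shadow, but I didn't measure their positions again.
- **Forces:** The largest wrist force shown after any move was under 8 N.

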